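# Clamp the soil sample tube in the bench extruder

### The arm

A 6-joint arm with a two-finger parallel gripper is mounted at the origin on the work surface. World frame = base frame: x ahead of the robot, y to its left, z up, the work surface at z = 0. Lengths are in m, angles in rad, forces in N, time in s.
With the tool pointing down it reaches from about 0.3 to 0.775 m from the base axis. Payload 14.6 kg.
Tool frame: the origin (TCP) lies at the very end of the fingers, on their centre line; the grasp point (between the pads) lies 19 mm behind it; z points along the fingers, y is the line along which they close (so a half turn about z gives the same grasp; the last joint's range is limited). The gripper opens to 94 mm and grips with 3 to 60 N. Pads are 16 mm wide; open, the fingers measure 119 mm over their backs; the gripper's body (75 mm by 177 mm) begins 78 mm behind the grasp point.
Start: joints at [-1.27, 0.3, 1.521, -0, 1.321, -0.067], TCP at [0.198, -0.513, 0.205] pointing down, gripper open.
Joint ranges: [-3.03, 3.03], [-0.79, 2.21], [0.23, 2.52], [-1.04, 4.18], [0, 3.07], [-2.55, 2.55]. Speed limits (rad/s): [2.22, 2.22, 2.57, 3.14, 3.14, 3.14].

### API

Orientations are given as [roll, pitch, yaw] about the fixed x, y, z axes, in that order (R = Rz(yaw) Ry(pitch) Rx(roll)).
In Python, from station import ctrl gives the robot as it stands.
- The arm moves only by the tool move_arm, never from a script. Its argument "increments" is a list of rows, each a list of 7 numbers: the opening, from 0 (shut) to 1 (fully open), then the shift along the tool's x, y, z in units of 50 mm (1.0 is 50 mm), then the turn, a rotation vector about the tool's x, y, z in rad. In form: [[claw, tx, ty, tz, rx, ry, rz], ...]. A call has 1 to 20 rows; each row shifts and turns the commanded pose from where the row before left it, along the tool's axes as they then stand; what a row does not reach is not made up. A row lasts 1/10 s, in which the tool goes at most 50 mm and 8.59 degrees, less where a joint would pass 70% of its speed; a pose out of reach is approached as far as the arm can. A call is refused whole if a number of a shift passes 1 or a number of a turn 0.15, either way. A call with a gripper value outside its range is refused whole. The fingers move at their own pace and stop on an object; "force" is the grip in N (left out, the last holds). Time passes only in rows, so rows that do not move let the fingers close. It gives the time, the measured TCP pose, the force, the opening and the grip force at its end, in the units of the state.
- ctrl.get_obs(): the state, without advancing time (a new reading comes with each control period).
- ctrl.camera(name): name is "scene" or "side" or "wrist"; returns a dict with "color" (384x512x3 uint8, blue, green, red), "K" (3x3 intrinsics, pixels), "pose" (4x4, takes a point from camera to world coordinates); the wrist camera has in their place "tool_from_camera" (4x4, takes a point from camera to tool coordinates, whose origin is the TCP and whose axes are the flange's). Camera axes: x right, y down, z forward; pixel columns grow to the right and rows downward; lengths in m; the calibration is good to about 2 mm. A picture is of the moment at which its call begins: read the wrist's pose just before it. There is no depth.
- ctrl.hand_in(): hands the job in; it is judged then, once.
Trained networks look in a picture, given as the dict that the camera call returned (one of the last four; its "shot" number tells which), for a name from the list of things; names that differ only in an ending like _2 or _b are one class to them, and where a whole thing is asked for, a point or a joint stands for the part that bears it (a point fixed in the world has none). Each returns a list of dicts, best first, with "conf" (0 to 1); they miss things now and then, are a little off and sometimes report something else, mostly with a low value. They report only what shows in the picture. A call takes as long as a camera call. They do not tell look-alikes from the thing itself.
- ctrl.cut_out(name, picture): "mask" (384x512 bool, what is visible of it) and "centre" ([row, column] in pixels, amid what is visible of it).
The state is a dict: "time_s": time; "qpos": joint angles; "joint_vel": joint speeds; "tau": joint torques, N m; "ee_pos": TCP position; "eef_rot": TCP orientation; "force": force on the tool from outside, world axes, zero at the start; "moment": the same for the moment, N m; "grip_width": finger opening in m; "grip_force": force on a finger pad.
Only numpy, scipy, OpenCV 4.12 (cv2) and the standard library are available. Lean on these libraries where they do the work, as an engineer would, in place of code of your own. Each camera call takes 0.05 s, during which the arm holds its last target. There are 200 camera calls.

### The job

A steel sample tube lies in the cradle of the blue bench extruder: lower the red upper clamp half gently over it without letting it slam, then swing the hinged bolt by its black grip up into the slot in the half, over the lip and into its seat, and press it home against the bottom of the slot for a moment with about 10 N, never ramming it (15 N is too much). The tube must end held tight: keep it where it lies, leave the loose things around alone, and let go at the end.

Things in the scene. Friction and masses are not known exactly. Their poses are not given: they have to be found in the camera images.
- clamp: The blue clamp and its base plate, origin on the table under pivot. Axes: z up, y along both hinge pins and the tube, x from the bolt's side across the tube to the red half's hinge. The plate, 12 mm thick, spans x -32 to 122, y -135 to 285 mm; the ram block, screw and handwheel stand beyond y 130 mm, up to 145 mm high. The tube's centre line runs at x 47, z 88 mm.
- pivot (a point): Centre of the swing bolt's pivot pin, fixed in the clamp 30 mm above its origin. Same axes as the clamp.
- hinge (a point): Centre of the red half's hinge pin, fixed in the clamp at x 90, z 96 mm. Same axes as the clamp.
- half (a joint): Angle of the red upper half about its hinge, rad. 0: level and clamped; about 0.03: resting on the tube, not yet clamped; 1.57: upright; up to 2.0: leaning back to +x. Starts open at 1.6 to 1.85, held by friction; falls of itself when nearly level. 0.3 kg. A sprung rubber liner under it bears on the tube: the fork can be pressed some 8 mm lower against it.
- tip (a point): Middle of the fork at the red half's free end, the place to take it: 36 mm wide outside (along y), 12 mm thick, 30 mm long, a 13 mm slot inside, open at the end. At half angle q it is 86 cos q to -x and 86 sin q above the hinge. The steel shoe on the fork (33 mm wide) has ramp, lip, seat and slot bottom; it is locked within 9 mm either way along the fork, place not reported.
- bolt (a joint): Angle of the swing bolt, rad. 0: upright; positive: leaning out to -x. Range -0.3 to 1.25; starts at 0.9 to 1.15; stays where left (friction). Fully home lies between +0.08 and -0.18 depending on the shoe, and must be felt: there the stem stops hard at the slot's bottom. Pressing it there for half a second with about 10 N at the grip seats it; from 15 N it bruises the slot.
- nut (a point): Centre of the bolt's brass cross nut, 13 mm round, 40 mm wide along y, 83.5 mm from the pivot. With the half down it meets the shoe's 40 degree ramp 16 to 22 mm before home, must be pushed over a rounded lip 2.5 mm high, 6 to 10 mm before home, pressing the sprung half down (4 to 8 N at the grip, highest before the lip's top); then the force falls to nothing and it is drawn into the seat.
- knob (a point): Centre of the bolt's black barrel grip, 22 mm round and 26 mm wide (along y), 125 mm from the pivot: at bolt angle q it is 125 sin q to -x and 125 cos q above the pivot. The nut's top is 35 mm below it along the bolt. Held between fingers it turns and slips a few mm under load, so the last push over the lip is best made against its outer (-x) side with shut fingers.
- tube: Steel sample tube, 38 mm across, 200 mm long, about 0.45 kg; origin at its centre, axis along y. It lies in two V rests and is to stay there.
- spanner: Loose spanner, 170 mm, lying beside the clamp; leave alone.
- brush: Loose brush, 180 mm, lying behind the hinge; leave alone.
- wash_bottle: Loose white bottle, 60 mm across, 150 mm tall; leave alone.
- spare_tube: Loose upright short sample tube with yellow cap, 41 mm across, 126 mm tall; origin under its foot; leave alone.
- weight: Loose brass weight, 40 mm across, 52 mm tall; leave alone.
Mind the look-alikes: they are no part of the job. What is shaped like the tube but green is not meant.

How it is judged:
On the way, in this order (a step that is already met when the one before it is completed fails the run):
1. the half has been lowered onto the tube while the bolt still hangs out (value of joint half below 0.07 rad and value of joint bolt above 0.5 rad), for 0.2 s.
2. the bolt is pressed firmly home: past the lip, with over 18 N between bolt and half (about 7 N or more at the grip) (value of joint half between -0.0205 and 0.012 rad and value of joint bolt below 0.13 rad and contact force between bolt and half above 18 N), for 0.15 s.
At the end, for the whole second after the job is handed in: The half lies closed (joint between -0.0205 and 0.012 rad) and presses the tube with more than 12 N, the bolt stands in the slot past the lip (joint below 0.13 rad) with its nut bearing on the half (over 3 N), the tube is within 15 mm of where it lay, and all is at rest (value of joint half between -0.0205 and 0.012 rad and value of joint bolt below 0.13 rad and contact force between half and tube above 12 N and contact force between bolt and half above 3 N and distance of tube from where it was at the start of the episode below 0.015 m and angular speed of bolt below 0.05 rad/s and linear speed of tube below 0.01 m/s); the robot touches nothing.
It fails at once if the half slams: it closes faster than 4 rad/s (velocity of joint half below -4 rad/s).
It fails at once if the bolt is rammed: over 42 N between bolt and half (about 15 N or more at the grip) (contact force between bolt and half above 42 N).
It fails at once if the tube is shifted by more than 20 mm (distance of tube from where it was at the start of the episode above 0.02 m).
It fails at once if a bystander is moved by more than 20 mm (distance of any of spanner, brush, wash_bottle, spare_tube, weight from where it was at the start of the episode above 0.02 m).
It also fails if it takes over 72 s, if anything falls off the work surface, if the arm or the gripper's body presses on something with over 40 N, if the wrist force passes 120 N, or if a joint passes its speed limit or range.

## Working session

There is one attempt and no reset: what is moved stays moved. The work goes in short steps, Python scripts to look and compute and a tool call to move; the robot and the scene stay as the last step left them, time stands still between calls to the robot, and variables do not carry over. Pictures are saved under pics/ and viewed, at most 10 in all, crops included, and the job is handed in when it is done.

Besides the shell and the picture viewer there is one more tool, called after "Emit:" as name([rows], argument=value, ...), one row to a line, values as JSON. move_arm: Moves the arm, as the interface text tells. Its arguments: {"type":"object","properties":{"increments":{"type":"array","items":{"type":"array","items":{"type":"number"}}},"force":{"type":"number"}},"required":["increments"]}

```bash
ls; mkdir -p pics
python3 - <<'E'
from station import ctrl
import cv2,numpy as np,pickle
o=ctrl.get_obs();print({k:np.round(v,3) for k,v in o.items()})
ims=[]
D={}
for n in ["scene","side"]:
    p=ctrl.camera(n); D[n]={k:p[k] for k in("K","pose","color")}
    print(n,np.round(p["K"],1).tolist(),np.round(p["pose"],3).tolist())
    for t in ["clamp","half","bolt","tube","knob","nut","tip","spanner","brush","wash_bottle","spare_tube","weight"]:
        try:
            print(n,t,[(round(r["conf"],2),np.round(r["centre"]).tolist(),int(r["mask"].sum())) for r in ctrl.cut_out(t,p)[:3]])
        except Exception as e: print(t,e)
    cv2.imwrite(f"pics/{n}0.png",p["color"])
pickle.dump(D,open("d0.pkl","wb"))
E
```

```text
pics
{'time_s': np.float64(0.0), 'qpos': array([-1.27 ,  0.3  ,  1.522,  0.   ,  1.321, -0.067]), 'joint_vel': array([ 0.   ,  0.001, -0.   , -0.   , -0.002,  0.001]), 'tau': array([-1.0000e-03, -5.3181e+01, -3.5274e+01,  7.1000e-02,  2.4000e-02,
       -0.0000e+00]), 'ee_pos': array([ 0.198, -0.513,  0.205]), 'eef_rot': array([-3.14 , -0.   ,  0.368]), 'force': array([-0.269,  0.056, -0.426]), 'moment': array([-0.082, -0.003,  0.014]), 'grip_force': np.float64(0.0), 'grip_width': np.float64(0.094)}
scene [[400.8, 0.0, 260.0], [0.0, 400.8, 196.0], [0.0, 0.0, 1.0]] [[0.499, 0.67, -0.549, 1.087], [0.867, -0.386, 0.316, -0.318], [-0.0, -0.633, -0.774, 0.939], [0.0, 0.0, 0.0, 1.0]]
scene clamp [(0.84, [252.0, 288.0], 8102)]
scene half [(0.8, [238.0, 255.0], 455), (0.68, [241.0, 120.0], 260)]
scene bolt [(0.78, [205.0, 240.0], 255)]
scene tube [(0.86, [241.0, 239.0], 968), (0.7, [194.0, 114.0], 866), (0.65, [209.0, 398.0], 942)]
scene knob [(0.82, [204.0, 242.0], 198), (0.48, [304.0, 146.0], 1023)]
scene nut [(0.8, [206.0, 240.0], 253)]
scene tip [(0.63, [249.0, 290.0], 8047), (0.58, [240
[... 281 characters left out ...]
 192.5], [0.0, 0.0, 1.0]] [[-0.912, -0.311, 0.267, 0.234], [-0.41, 0.668, -0.621, 0.626], [0.015, -0.676, -0.737, 0.875], [0.0, 0.0, 0.0, 1.0]]
side clamp [(0.42, [173.0, 212.0], 302)]
side half [(0.54, [162.0, 228.0], 319)]
side bolt [(0.58, [205.0, 271.0], 222)]
side tube [(0.89, [308.0, 130.0], 1458), (0.64, [180.0, 241.0], 798), (0.63, [298.0, 290.0], 1219)]
side knob [(0.65, [203.0, 277.0], 141)]
side nut [(0.5, [205.0, 271.0], 230)]
side tip [(0.76, [158.0, 228.0], 336)]
side spanner [(0.71, [173.0, 290.0], 273)]
side brush [(0.67, [175.0, 212.0], 384)]
side wash_bottle [(0.79, [127.0, 268.0], 299)]
side spare_tube [(0.63, [145.0, 269.0], 377)]
side weight [(0.55, [157.0, 326.0], 165)]
```

Run:
```python
import cv2
a=cv2.imread("pics/scene0.png")[130:360,80:440];b=cv2.imread("pics/side0.png")[90:340,90:370]
cv2.imwrite("pics/a.png",cv2.resize(a,(792,506),interpolation=3));cv2.imwrite("pics/b.png",cv2.resize(b,(644,575),interpolation=3))
```

```text
(no output)
```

View pics/a.png

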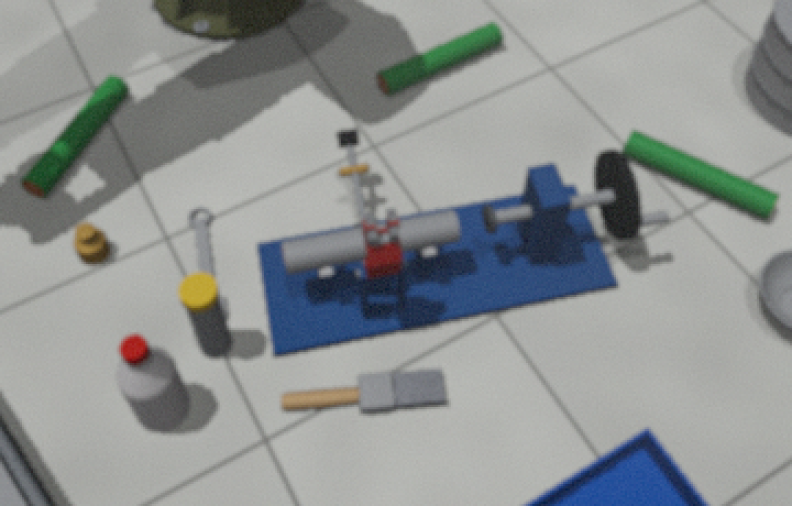

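View pics/b.png

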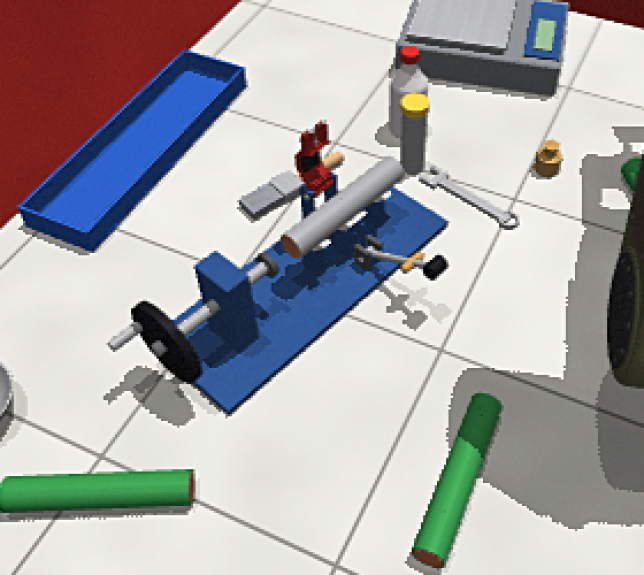

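The scene view shows the plate corners at crop (260,243), (275,353) and (617,287), with the knob at (347,138). The side view has the knob at (434,266), the upright red fork at about (315,130), and plate corners at (446,222) and (229,412). I'll fit the clamp pose to these points.

```bash
cat > fit.py <<'E'
import numpy as np,pickle
from scipy.optimize import least_squares
D=pickle.load(open("d0.pkl","rb"))
def proj(n,P):
    T=np.linalg.inv(D[n]["pose"]);c=T[:3,:3]@P+T[:3,3];k=D[n]["K"]@c;return k[:2]/k[2]
S=lambda u,v:(80+u/2.2,130+v/2.2); B=lambda u,v:(90+u/2.3,90+v/2.3)
obs=[("scene",(-32,-135,12),S(260,243)),("scene",(122,-135,12),S(275,353)),("scene",(122,285,12),S(617,287)),
("side",(-32,-135,12),B(446,222)),("side",(-32,285,12),B(229,412)),
("scene","knob",S(347,138)),("side","knob",B(434,266)),("scene","nut",S(353,170)),("side","nut",B(412,262)),
("side","forkR",B(321,123)),("side","forkL",B(307,131)),("scene","forkL",S(366,228)),("scene","forkR",S(392,213)),
("scene","t0",S(285,253)),("scene","t1",S(458,226)),("side","t1",B(290,245)),("side","t0",B(400,172))]
def pt(k,p):
    x,y,w,h,b,dx,dy,ty=p
    if not isinstance(k,str): l=k
    elif k=="knob": l=(-125*np.sin(b),0,30+125*np.cos(b))
    elif k=="nut": l=(-83.5*np.sin(b),0,30+83.5*np.cos(b))
    elif k[:4]=="fork":
        r=101; l=(90-r*np.cos(h),12*(1 if k[4]=="L" else -1)*(-1 if True else 1),96+r*np.sin(h))
        l=(l[0],(-12 if k[4]=="R" else 12),l[2])
    else: l=(47,ty+(100 if k=="t1" else -100),88)
    c,s=np.cos(w),np.sin(w);l=np.array(l)/1000
    return np.array([x+c*l[0]-s*l[1],y+s*l[0]+c*l[1],l[2]])
E
cat > run.py <<'E'
from fit import *
# fork ends: in side view -y is right/up; in scene +y is right
fix=[]
for n,k,u in obs:
    if n=="scene" and k=="forkL":k="forkR"
    elif n=="scene" and k=="forkR":k="forkL"
    fix.append((n,k,u))
f=lambda p:np.concatenate([proj(n,pt(k,p))-u for n,k,u in fix]+[p[5:7]*0])
for w in (0.,-.3,.3):
    r=least_squares(f,[.45,-.1,w,1.7,1.,0,0,0],loss="soft_l1",x_scale=[.1,.1,.1,.1,.1,1,1,10])
    print(r.cost,np.round(r.x,4))
e=f(r.x)[:-2].reshape(-1,2)
for (n,k,u),q in zip(fix,e):print(n,k,np.round(q,1))
for k in("knob","nut"):print(k,pt(k,r.x))
E
python3 run.py
```

```text
15.334433281979564 [ 0.5474 -0.0496 -0.3029  1.6031  1.0974 -0.316   0.     -1.3044]
15.334433283650075 [ 0.5474 -0.0496 -0.3029  1.6031  1.0974 -1.2673  0.     -1.3044]
15.334433281054318 [ 0.5474 -0.0496 -0.3029  1.6031  1.0974  0.6294  0.     -1.3043]
scene (-32, -135, 12) [-2.1 -0.7]
scene (122, -135, 12) [-1.6 -0.2]
scene (122, 285, 12) [ 0.7 -2.1]
side (-32, -135, 12) [ 0.8 -1.1]
side (-32, 285, 12) [-1.2 -1.1]
scene knob [ 0.3 -0.4]
side knob [0.2 0.3]
scene nut [ 0.3 -0.4]
side nut [-0.3 -0.2]
side forkR [-0.2 -0.2]
side forkL [0.1 0.3]
scene forkR [ 1.1 -3.4]
scene forkL [-0.3  1.5]
scene t0 [0.1 1.6]
scene t1 [-0.8 -0.7]
side t1 [-0.4  0.5]
side t0 [-3.3 -2. ]
knob [ 0.44121099 -0.01641188  0.08699337]
nut [ 0.47646437 -0.02743071  0.06807157]
```

Emit:
move_arm([
  [1,0,0,-0.4,0,0,0.134],
  [1,0,0,-0.4,0,0,0.134],
  [1,0,0,-0.4,0,0,0.134],
  [1,0,0,-0.4,0,0,0.134],
  [1,0,0,-0.1,0,0,0.135],
])

```text
time_s: 1.8
ee_pos: [0.1979, -0.5137, 0.2927]
eef_rot: [3.139, -0.002, -0.309]
force: [0.1, 0.1, -0.1]
grip_width: 0.094
grip_force: 0.0
```

```bash
cat > h.py <<'E'
import numpy as np
from scipy.spatial.transform import Rotation as R
from station import ctrl
O=np.array([.5474,-.0496,0]);W=-.3029
Z=R.from_euler("z",W).as_matrix()
def loc(P): return Z.T@(np.asarray(P)-O)
def wld(l): return O+Z@(np.asarray(l)/1000)
def st():
    o=ctrl.get_obs();return o,np.array(o["ee_pos"]),R.from_euler("xyz",o["eef_rot"])
def to(l):   # local mm target for the TCP -> tool shift units
    o,p,r=st();return np.round(r.inv().apply(wld(l)-p)/.05,3)
def rep():
    o,p,r=st();print("t",round(float(o["time_s"]),2),"local mm",np.round(loc(p)*1000,1),"rpy",np.round(o["eef_rot"],3),"Fclamp",np.round(Z.T@np.array(o["force"]),2),"grip",round(float(o["grip_width"]),4),round(float(o["grip_force"]),1))
E
python3 -c "
from h import *
rep();print(to((45,0,290)))"
```

```text
t 1.8 local mm [-195.1 -547.2  292.7] rpy [ 3.139e+00 -2.000e-03 -3.090e-01] Fclamp [ 0.11  0.14 -0.06] grip 0.094 0.0
[  4.739 -10.971   0.035]
```

Emit:
move_arm([
  [1,0.395,-0.88,0,0,0,0],
  [1,0.395,-0.88,0,0,0,0],
  [1,0.395,-0.88,0,0,0,0],
  [1,0.395,-0.88,0,0,0,0],
  [1,0.395,-0.88,0,0,0,0],
  [1,0.395,-0.88,0,0,0,0],
  [1,0.395,-0.88,0,0,0,0],
  [1,0.395,-0.88,0,0,0,0],
  [1,0.395,-0.88,0,0,0,0],
  [1,0.395,-0.88,0,0,0,0],
  [1,0.395,-0.88,0,0,0,0],
  [1,0.395,-0.88,0,0,0,0],
  [1,0,-0.41,0,0,0,0],
  [1,0,0,0,0,0,0],
  [1,0,0,0,0,0,0],
])

```text
time_s: 3.3
ee_pos: [0.5876, -0.0606, 0.2903]
eef_rot: [3.141, 0.0, -0.303]
force: [0.5, -0.1, 0.5]
grip_width: 0.0937
grip_force: 0.0
```

Run:
```python
from h import *
import cv2,pickle
rep()
o,p,r=st();c=ctrl.camera("wrist");pickle.dump((o,c),open("w1.pkl","wb"))
print(np.round(c["tool_from_camera"],3).tolist())
for t in("tip","half","knob"):print(t,[(round(q["conf"],2),np.round(q["centre"]).tolist(),int(q["mask"].sum())) for q in ctrl.cut_out(t,c)[:2]])
cv2.imwrite("pics/w1.png",c["color"])
```

```text
t 3.3 local mm [ 41.6   1.4 290.3] rpy [ 3.141  0.    -0.303] Fclamp [0.48 0.09 0.52] grip 0.0937 0.0
[[-0.0, -0.965, -0.263, 0.077], [1.0, -0.0, 0.001, -0.0], [-0.001, -0.263, 0.965, -0.179], [0.0, 0.0, 0.0, 1.0]]
tip [(0.87, [124.0, 252.0], 1462)]
half [(0.86, [125.0, 250.0], 1464), (0.36, [233.0, 475.0], 976)]
knob [(0.78, [253.0, 251.0], 1131)]
```

View pics/w1.png

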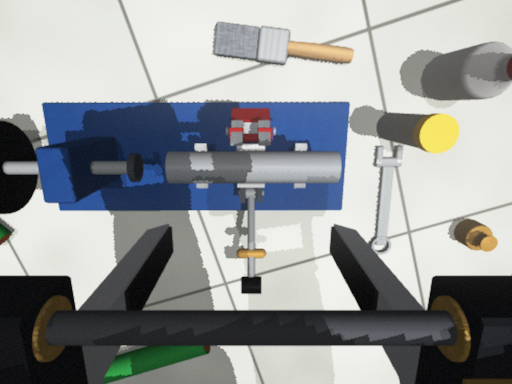

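The wrist view shows the knob at (251,285), nut at (251,253), plate corners at (348,102) and (341,210), and the red fork seen from above at about (250,125). I'll zoom in on the fork.

Run:
```python
from h import *
import cv2,pickle
o,c=pickle.load(open("w1.pkl","rb"))
T=np.eye(4);T[:3,:3]=R.from_euler("xyz",o["eef_rot"]).as_matrix();T[:3,3]=o["ee_pos"]
C=np.linalg.inv(T@c["tool_from_camera"])
def pr(l):
    q=C[:3,:3]@wld(l)+C[:3,3];k=c["K"]@q;return np.round(k[:2]/k[2],1)
im=cv2.resize(c["color"][90:300,190:310],None,fx=2.8,fy=2.8,interpolation=2)
cv2.imwrite("pics/w1z.png",im)
for n,l in dict(c1=(122,-135,12),c2=(-32,-135,12),t1=(47,-101,88),t2=(47,99,88)).items():print(n,pr(l))
for b in(1.05,1.0974,1.15):print(b,"knob",pr((-125*np.sin(b),0,30+125*np.cos(b))),"nut",pr((-83.5*np.sin(b),0,30+83.5*np.cos(b))))
for h in(1.6,1.7,1.8):
  d=np.array([-np.cos(h),0,np.sin(h)]);n=np.array([np.sin(h),0,np.cos(h)])
  print(h,*[pr(np.array([90,y,96])+d*101+n*s) for s in(-6,6) for y in(-18,18)])
```

```text
c1 [351.2 102.7]
c2 [342.7 210.5]
t1 [336.7 167.5]
t2 [169.  167.5]
1.05 knob [251.9 285.4] nut [251.9 253.2]
1.0974 knob [251.9 285.1] nut [251.9 253.3]
1.15 knob [251.9 284.7] nut [251.9 253.3]
1.6 [274.1 144.5] [231.1 144.5] [274.4 129.9] [230.9 129.8]
1.7 [274.3 132.2] [230.9 132.2] [274.5 117.4] [230.8 117.4]
1.8 [274.5 119.7] [230.8 119.7] [274.5 105. ] [230.7 105. ]
```

View pics/w1z.png

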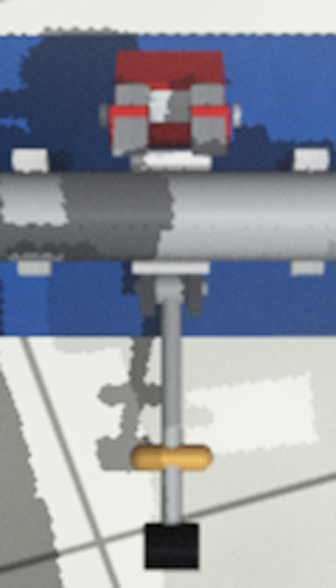

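Emit:
move_arm([
  [0.8,0.53,0.02,0,0,0,0],
  [0.8,0.53,0,0,0,0,0],
  [0.8,0,0,0.5,0,0,0],
  [0.8,0,0,0.5,0,0,0],
  [0.8,0,0,0.5,0,0,0],
  [0.8,0,0,0.4,0,0,0],
  [0.8,0,0,0.3,0,0,0],
  [0.8,0,0,0.25,0,0,0],
  [0.8,0,0,0,0,0,0],
  [0.8,0,0,0,0,0,0],
])

```text
time_s: 4.5
ee_pos: [0.6383, -0.0775, 0.1687]
eef_rot: [-3.141, -0.001, -0.303]
force: [-0.2, 0.8, 0.1]
grip_width: 0.0753
grip_force: 0.0
```

Run:
```python
from h import *
import cv2
rep()
c=ctrl.camera("wrist");s=ctrl.camera("side")
cv2.imwrite("pics/w2.png",np.hstack([cv2.resize(c["color"][60:300,130:380],(400,384)),cv2.resize(s["color"][90:250,150:310],(384,384))]))
```

```text
t 4.5 local mm [ 95.    0.5 168.7] rpy [-3.141e+00 -1.000e-03 -3.030e-01] Fclamp [-0.49  0.73  0.13] grip 0.0753 0.0
```

View pics/w2.png

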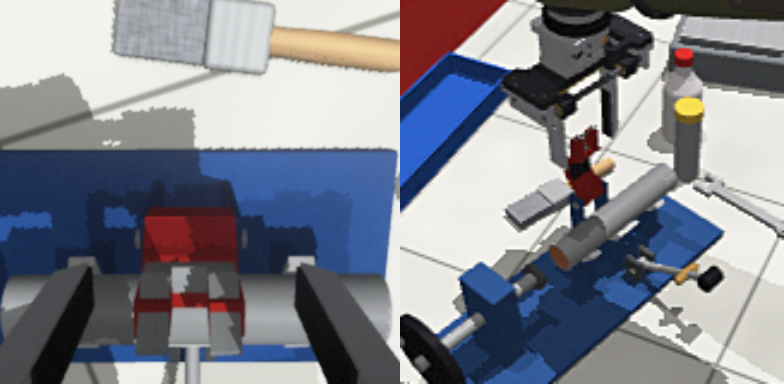

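Emit:
move_arm([
  [0.3,0,0,0,0,0,0],
  [0.3,0,0,0,0,0,0],
  [0.3,0,0,0,0,0,0],
  [0.3,0,0,0,0,0,0],
  [0.3,0,0,0,0,0,0],
  [0.3,0,0,0,0,0,0],
], force=10)

```text
time_s: 5.2
ee_pos: [0.6384, -0.0759, 0.168]
eef_rot: [-3.139, -0.0, -0.303]
force: [3.4, 9.7, -1.0]
grip_width: 0.0359
grip_force: 10.0
```

Emit:
move_arm([
  [0.3,0,-0.03,0,0,0,0],
  [0.3,-0.184,0,0,0,0,0],
  [0.3,-0.183,0,0.018,0,0,0],
  [0.3,-0.18,0,0.036,0,0,0],
  [0.3,-0.176,0,0.053,0,0,0],
  [0.3,-0.169,0,0.071,0,0,0],
  [0.3,0,0,0,0,0,0],
])

```text
time_s: 5.9
ee_pos: [0.5952, -0.0624, 0.1591]
eef_rot: [3.141, 0.001, -0.303]
force: [-2.6, -0.3, 1.1]
grip_width: 0.0359
grip_force: 10.0
```

```bash
python3 -c "
from h import *
rep()"
```

```text
t 5.9 local mm [ 49.5   2.  159.1] rpy [ 3.141e+00  1.000e-03 -3.030e-01] Fclamp [-2.44 -1.05  1.1 ] grip 0.0359 10.0
```

Emit:
move_arm([
  [0.3,-0.162,0,0.087,0,0,0],
  [0.3,-0.152,0,0.103,0,0,0],
  [0.3,-0.141,0,0.118,0,0,0],
  [0.3,-0.128,0,0.131,0,0,0],
  [0.3,-0.115,0,0.143,0,0,0],
  [0.3,-0.1,0,0.154,0,0,0],
  [0.3,-0.084,0,0.163,0,0,0],
  [0.3,-0.067,0,0.171,0,0,0],
  [0.3,0,0,0,0,0,0],
])

```text
time_s: 6.8
ee_pos: [0.5498, -0.0483, 0.104]
eef_rot: [3.141, 0.002, -0.303]
force: [-2.3, -3.1, -2.6]
grip_width: 0.0357
grip_force: 10.0
```

```bash
python3 -c "
from h import *
rep()"
```

```text
t 6.8 local mm [  1.9   2.  104. ] rpy [ 3.141e+00  2.000e-03 -3.030e-01] Fclamp [-1.3  -3.7  -2.65] grip 0.0357 10.0
```

Emit:
move_arm([
  [0.3,-0.025,0,0.088,0,0,0],
  [0.3,-0.025,0,0.088,0,0,0],
  [0.3,-0.016,0,0.09,0,0,0],
  [0.3,-0.016,0,0.09,0,0,0],
  [0.3,-0.007,0,0.09,0,0,0],
  [0.3,-0.007,0,0.06,0,0,0],
  [0.3,0,0,0,0,0,0],
])

```text
time_s: 7.5
ee_pos: [0.5461, -0.0471, 0.0798]
eef_rot: [3.141, -0.0, -0.303]
force: [-1.7, -5.7, -1.1]
grip_width: 0.036
grip_force: 10.0
```

```bash
python3 -c "
from h import *
rep()"
```

```text
t 7.5 local mm [-2.   2.  79.8] rpy [ 3.141 -0.    -0.303] Fclamp [ 0.06 -6.   -1.15] grip 0.036 10.0
```

Emit:
move_arm([
  [0.3,0,0,0.03,0,0,0],
  [0.3,0,0,0.03,0,0,0],
  [0.3,0,0,0,0,0,0],
])

```text
time_s: 7.8
ee_pos: [0.5461, -0.0471, 0.0775]
eef_rot: [3.141, -0.0, -0.303]
force: [-4.7, -5.3, 4.6]
grip_width: 0.036
grip_force: 10.0
```

Emit:
move_arm([
  [0.6,0,0,0,0,0,0],
  [0.6,0,0,0,0,0,0],
  [0.7,0,0,0,0,0,0],
  [0.7,0,0,-0.1,0,0,0],
  [0.7,0,0,-0.4,0,0,0],
  [0.7,0,0,-0.6,0,0,0],
  [0.7,0,0,-0.7,0,0,0],
  [0.7,-0.6,0,-0.4,0,0,0],
  [0.7,-0.8,0,0,0,0,0],
  [0.7,-0.77,0,0,0,0,0],
  [0.7,0,0,0,0,0,0],
  [0.7,0,0,0,0,0,0],
])

```text
time_s: 9.0
ee_pos: [0.4427, -0.0144, 0.1881]
eef_rot: [-3.141, -0.002, -0.303]
force: [-0.7, -0.3, 0.1]
grip_width: 0.0654
grip_force: 0.0
```

Run:
```python
from h import *
import cv2,pickle
rep()
o,p,r=st();c=ctrl.camera("wrist");s=ctrl.camera("side")
pickle.dump((o,c),open("w3.pkl","wb"))
T=np.eye(4);T[:3,:3]=r.as_matrix();T[:3,3]=p
C=np.linalg.inv(T@c["tool_from_camera"])
for b in(1.05,1.1,1.15):
    k=c["K"]@(C[:3,:3]@wld((-125*np.sin(b),0,30+125*np.cos(b)))+C[:3,3]);print(b,k[:2]/k[2])
print([(q["conf"],q["centre"]) for q in ctrl.cut_out("knob",c)[:2]],to((-111,.7,70)))
cv2.imwrite("pics/w3.png",np.hstack([cv2.resize(c["color"],(416,312)),cv2.resize(s["color"][90:250,150:310],(312,312))]))
```

```text
t 9.0 local mm [-110.4    2.4  188.1] rpy [-3.141e+00 -2.000e-03 -3.030e-01] Fclamp [-0.55 -0.51  0.15] grip 0.0654 0.0
1.05 [253.64423712 193.84862266]
1.1 [253.58808194 195.4453598 ]
1.15 [253.53364924 196.6427445 ]
[(0.56, [148.5, 252.5]), (0.52, [30.6, 252.3])] [-0.024  0.03   2.346]
```

View pics/w3.png

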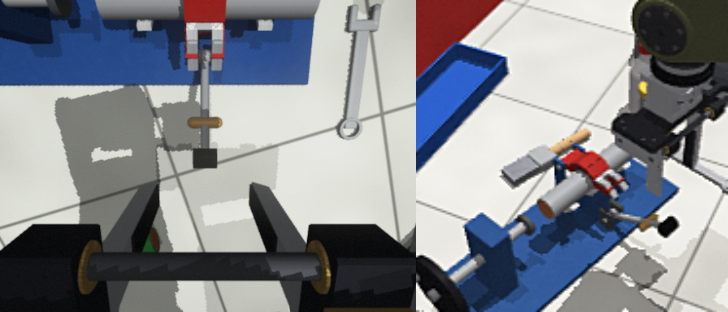

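Emit:
move_arm([
  [0.7,-0.01,0.02,0.5,0,0,0],
  [0.7,0,0,0.6,0,0,0],
  [0.7,0,0,0.6,0,0,0],
  [0.6,0,0,0.45,0,0,0],
  [0.5,0,0,0.23,0,0,0],
  [0.2,0,0,0,0,0,0],
  [0.2,0,0,0,0,0,0],
  [0.2,0,0,0,0,0,0],
  [0.2,0,0,0,0,0,0],
  [0.2,0,0,0,0,0,0],
], force=15)

```text
time_s: 10.15
ee_pos: [0.4422, -0.0152, 0.069]
eef_rot: [-3.141, -0.002, -0.303]
force: [1.5, 3.4, 0.9]
grip_width: 0.0259
grip_force: 15.0
```

```bash
python3 -c "
from h import *
rep()"
```

```text
t 10.15 local mm [-110.6    1.5   69. ] rpy [-3.141e+00 -2.000e-03 -3.030e-01] Fclamp [0.44 3.72 0.86] grip 0.0259 15.0
```

Emit:
move_arm([
  [0.2,0.082,-0.01,-0.146,0,0,0],
  [0.2,0.092,0,-0.14,0,0,0],
  [0.2,0.101,0,-0.133,0,0,0],
  [0.2,0.11,0,-0.126,0,0,0],
  [0.2,0.118,0,-0.119,0,0,0],
  [0.2,0.126,0,-0.111,0,0,0],
  [0.2,0.133,0,-0.102,0,0,0],
  [0.2,0.139,0,-0.093,0,0,0],
  [0.2,0,0,0,0,0,0],
])

```text
time_s: 11.05
ee_pos: [0.4859, -0.0286, 0.1174]
eef_rot: [-3.141, -0.001, -0.303]
force: [-1.7, 1.9, 4.4]
grip_width: 0.0257
grip_force: 15.0
```

```bash
python3 -c "
from h import *
rep()"
```

```text
t 11.05 local mm [-65.    1.7 117.4] rpy [-3.141e+00 -1.000e-03 -3.030e-01] Fclamp [-2.22  1.33  4.41] grip 0.0257 15.0
```

Emit:
move_arm([
  [0.2,0.145,0,-0.083,0,0,0],
  [0.2,0.151,0,-0.07,0,0,0],
  [0.2,0,0,0,0,0,0],
])

```text
time_s: 11.35
ee_pos: [0.4999, -0.033, 0.1249]
eef_rot: [-3.141, -0.001, -0.303]
force: [-1.9, 3.6, 5.0]
grip_width: 0.0264
grip_force: 15.0
```

```bash
python3 -c "
from h import *
rep()"
```

```text
t 11.35 local mm [-50.3   1.7 124.9] rpy [-3.141e+00 -1.000e-03 -3.030e-01] Fclamp [-2.87  2.84  5.01] grip 0.0264 15.0
```

Emit:
move_arm([
  [0.6,0,0,0,0,0,0],
  [0.6,0,0,0,0,0,0],
  [0.6,0,0,-0.2,0,0,0],
  [0.6,0,0,-0.4,0,0,0],
  [0.6,0,0,-0.4,0,0,0],
  [0,-0.3,0,0,0,0,0],
  [0,-0.4,0,0,0,0,0],
  [0,0,0,0.2,0,0,0],
  [0,0,0,0.26,0,0,0],
  [0,0,0,0.2,0,0,0],
  [0,0,0,0,0,0,0],
  [0,0,0,0,0,0,0],
])

```text
time_s: 12.55
ee_pos: [0.4658, -0.0224, 0.1414]
eef_rot: [3.142, 0.0, -0.303]
force: [-0.5, -0.7, 0.4]
grip_width: 0.0039
grip_force: 0.0
```

Run:
```python
from h import *
import cv2
rep()
c=ctrl.camera("wrist");s=ctrl.camera("side")
cv2.imwrite("pics/w4.png",np.hstack([cv2.resize(c["color"],(416,312)),cv2.resize(s["color"][110:230,190:310],(312,312))]))
rep()
```

```text
t 12.55 local mm [-86.    1.6 141.4] rpy [ 3.142  0.    -0.303] Fclamp [-0.32 -0.8   0.4 ] grip 0.0039 0.0
t 12.65 local mm [-85.9   1.7 141.8] rpy [-3.142e+00 -1.000e-03 -3.030e-01] Fclamp [ 0.42 -0.01  0.28] grip 0.0003 0.0
```

View pics/w4.png

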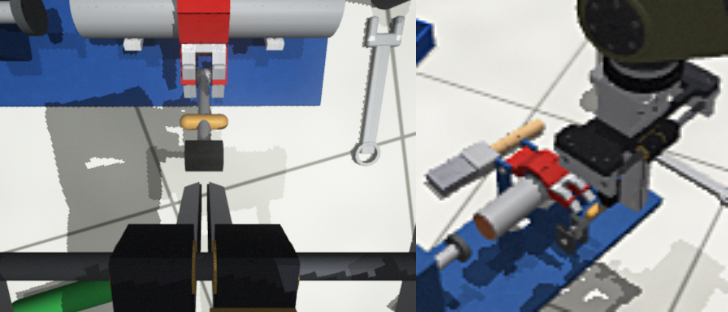

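The half is closed, the bolt leans at about 0.42, and the shut fingers stand behind the knob. Next is the push.

Emit:
move_arm([
  [0,0.12,0,0,0,0,0],
  [0,0.1,0,0,0,0,0],
  [0,0.1,0,0,0,0,0],
  [0,0.08,0,0,0,0,0],
  [0,0.06,0,0,0,0,0],
  [0,0,0,0,0,0,0],
])

```text
time_s: 13.25
ee_pos: [0.4878, -0.0293, 0.1413]
eef_rot: [3.142, -0.0, -0.303]
force: [0.7, -0.0, -0.4]
grip_width: 0.0006
grip_force: 0.0
```

```bash
python3 -c "
from h import *
rep()"
```

```text
t 13.25 local mm [-62.9   1.6 141.3] rpy [ 3.142 -0.    -0.303] Fclamp [ 0.67  0.21 -0.37] grip 0.0006 0.0
```

Emit:
move_arm([
  [0,0.04,0,0,0,0,0],
  [0,0.04,0,0,0,0,0],
  [0,0.04,0,0,0,0,0],
  [0,0.04,0,0,0,0,0],
  [0,0,0,0,0,0,0],
])

```text
time_s: 13.75
ee_pos: [0.4954, -0.0316, 0.1414]
eef_rot: [3.142, -0.0, -0.303]
force: [-0.9, 0.5, -0.6]
grip_width: 0.0004
grip_force: 0.0
```

Emit:
move_arm([
  [0,0.04,0,0,0,0,0],
  [0,0.04,0,0,0,0,0],
  [0,0,0,0,0,0,0],
])

```text
time_s: 14.05
ee_pos: [0.4992, -0.0328, 0.1414]
eef_rot: [-3.142, -0.0, -0.303]
force: [-0.4, -0.0, 0.1]
grip_width: 0.0006
grip_force: 0.0
```

```bash
python3 -c "
from h import *
rep()"
```

```text
t 14.05 local mm [-51.    1.6 141.4] rpy [-3.142 -0.    -0.303] Fclamp [-0.37 -0.17  0.06] grip 0.0006 0.0
```

Emit:
move_arm([
  [0,0.04,0,0,0,0,0],
  [0,0.04,0,0,0,0,0],
  [0,0,0,0,0,0,0],
])

```text
time_s: 14.35
ee_pos: [0.503, -0.034, 0.1414]
eef_rot: [-3.142, -0.0, -0.303]
force: [-1.2, -0.3, 0.4]
grip_width: 0.0002
grip_force: 0.0
```

Emit:
move_arm([
  [0,0.04,0,0,0,0,0],
  [0,0.04,0,0,0,0,0],
  [0,0,0,0,0,0,0],
])

```text
time_s: 14.65
ee_pos: [0.5068, -0.0352, 0.1414]
eef_rot: [-3.142, -0.0, -0.303]
force: [-0.6, 0.5, -0.6]
grip_width: 0.0005
grip_force: 0.0
```

Emit:
move_arm([
  [0,0.03,0,0,0,0,0],
  [0,0.03,0,0,0,0,0],
  [0,0,0,0,0,0,0],
])

```text
time_s: 14.95
ee_pos: [0.5096, -0.0361, 0.1414]
eef_rot: [-3.142, -0.0, -0.303]
force: [0.1, -0.0, -0.4]
grip_width: 0.0004
grip_force: 0.0
```

Run:
```python
from h import *
import cv2
rep()
c=ctrl.camera("wrist");s=ctrl.camera("side")
cv2.imwrite("pics/w5.png",np.hstack([cv2.resize(c["color"][0:300,130:380],(370,444)),cv2.resize(s["color"][110:230,190:310],(400,444))]))
```

```text
t 14.95 local mm [-40.1   1.7 141.4] rpy [-3.142 -0.    -0.303] Fclamp [ 0.08  0.02 -0.45] grip 0.0004 0.0
```

View pics/w5.png

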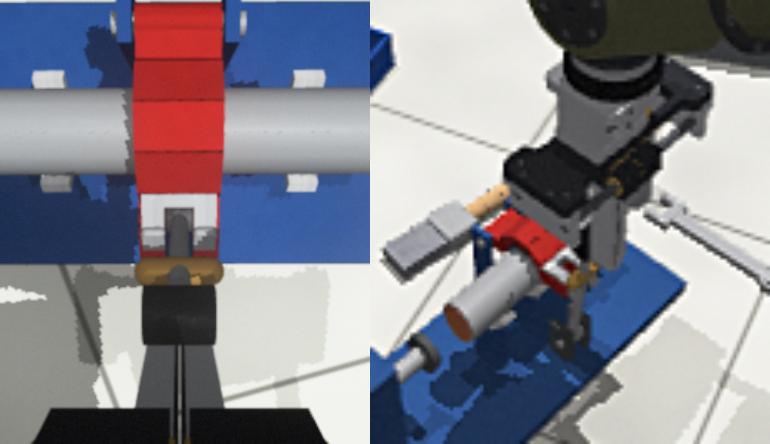

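Shut fingers are against the knob with the nut just before the shoe. I'll continue in small steps and watch the force.

Emit:
move_arm([
  [0,0.03,0,0,0,0,0],
  [0,0,0,0,0,0,0],
])

```text
time_s: 15.25
ee_pos: [0.511, -0.0365, 0.1414]
eef_rot: [-3.142, -0.0, -0.303]
force: [-0.7, 0.2, -0.2]
grip_width: 0.0002
grip_force: 0.0
```

Emit:
move_arm([
  [0,0.03,0,0,0,0,0],
  [0,0,0,0,0,0,0],
])

```text
time_s: 15.45
ee_pos: [0.5125, -0.0369, 0.1414]
eef_rot: [-3.142, -0.0, -0.303]
force: [-0.2, -0.4, -0.4]
grip_width: 0.0007
grip_force: 0.0
```

Emit:
move_arm([
  [0,0.03,0,0,0,0,0],
  [0,0,0,0,0,0,0],
])

```text
time_s: 15.65
ee_pos: [0.5139, -0.0374, 0.1414]
eef_rot: [3.142, -0.0, -0.303]
force: [0.2, 0.3, -1.3]
grip_width: 0.0003
grip_force: 0.0
```

Emit:
move_arm([
  [0,0.03,0,0,0,0,0],
  [0,0,0,0,0,0,0],
])

```text
time_s: 15.85
ee_pos: [0.5153, -0.0379, 0.1414]
eef_rot: [3.142, -0.0, -0.303]
force: [0.8, -0.7, 0.1]
grip_width: 0.0007
grip_force: 0.0
```

Emit:
move_arm([
  [0,0.03,0,0,0,0,0],
  [0,0,0,0,0,0,0],
])

```text
time_s: 16.05
ee_pos: [0.5167, -0.0383, 0.1414]
eef_rot: [-3.142, -0.0, -0.303]
force: [0.7, 0.4, -0.2]
grip_width: 0.0004
grip_force: 0.0
```

Emit:
move_arm([
  [0,0.03,0,0,0,0,0],
  [0,0,0,0,0,0,0],
])

```text
time_s: 16.25
ee_pos: [0.5182, -0.0387, 0.1414]
eef_rot: [-3.142, -0.0, -0.303]
force: [0.3, 0.9, -0.9]
grip_width: 0.0006
grip_force: 0.0
```

Emit:
move_arm([
  [0,0.02,0,0,0,0,0],
  [0,0,0,0,0,0,0],
])

```text
time_s: 16.45
ee_pos: [0.5191, -0.039, 0.1414]
eef_rot: [-3.142, -0.0, -0.303]
force: [0.2, 0.4, -0.0]
grip_width: 0.0005
grip_force: 0.0
```

Emit:
move_arm([
  [0,0.02,0,0,0,0,0],
  [0,0,0,0,0,0,0],
])

```text
time_s: 16.65
ee_pos: [0.52, -0.0393, 0.1414]
eef_rot: [3.142, -0.0, -0.303]
force: [-0.3, 0.9, 0.2]
grip_width: 0.0003
grip_force: 0.0
```

Emit:
move_arm([
  [0,0.02,0,0,0,0,0],
  [0,0,0,0,0,0,0],
])

```text
time_s: 16.85
ee_pos: [0.521, -0.0396, 0.1414]
eef_rot: [-3.142, -0.0, -0.303]
force: [-0.1, -0.5, -0.2]
grip_width: 0.0006
grip_force: 0.0
```

Emit:
move_arm([
  [0,0.02,0,0,0,0,0],
  [0,0,0,0,0,0,0],
])

```text
time_s: 17.05
ee_pos: [0.5218, -0.0399, 0.1414]
eef_rot: [-3.142, 0.0, -0.303]
force: [-1.2, 1.1, 2.1]
grip_width: 0.0007
grip_force: 1.0
```

Emit:
move_arm([
  [0,0.02,0,0,0,0,0],
  [0,0,0,0,0,0,0],
])

```text
time_s: 17.25
ee_pos: [0.5228, -0.0402, 0.1414]
eef_rot: [3.142, 0.0, -0.303]
force: [-3.0, 2.6, 3.1]
grip_width: 0.0003
grip_force: 1.6
```

Emit:
move_arm([
  [0,0.02,0,0,0,0,0],
  [0,0,0,0,0,0,0],
])

```text
time_s: 17.45
ee_pos: [0.5238, -0.0405, 0.1414]
eef_rot: [-3.142, -0.0, -0.303]
force: [-2.9, 1.7, 2.0]
grip_width: 0.0002
grip_force: 1.6
```

Emit:
move_arm([
  [0,0.02,0,0,0,0,0],
  [0,0,0,0,0,0,0],
])

```text
time_s: 17.65
ee_pos: [0.5247, -0.0407, 0.1414]
eef_rot: [-3.142, 0.0, -0.303]
force: [-3.9, 1.6, 3.4]
grip_width: 0.0006
grip_force: 2.3
```

Emit:
move_arm([
  [0,0.02,0,0,0,0,0],
  [0,0,0,0,0,0,0],
])

```text
time_s: 17.85
ee_pos: [0.5256, -0.041, 0.1414]
eef_rot: [3.142, 0.0, -0.303]
force: [-5.7, 1.7, 5.0]
grip_width: 0.0007
grip_force: 2.7
```

Emit:
move_arm([
  [0,0.02,0,0,0,0,0],
  [0,0,0,0,0,0,0],
])

```text
time_s: 18.05
ee_pos: [0.5266, -0.0413, 0.1414]
eef_rot: [-3.142, 0.0, -0.303]
force: [-4.8, 1.3, 2.4]
grip_width: 0.0006
grip_force: 2.4
```

Emit:
move_arm([
  [0,0.02,0,0,0,0,0],
  [0,0,0,0,0,0,0],
])

```text
time_s: 18.25
ee_pos: [0.5276, -0.0417, 0.1414]
eef_rot: [3.142, 0.0, -0.303]
force: [-3.5, 2.0, 3.0]
grip_width: 0.0004
grip_force: 2.2
```

Emit:
move_arm([
  [0,0.02,0,0,0,0,0],
  [0,0,0,0,0,0,0],
])

```text
time_s: 18.45
ee_pos: [0.5286, -0.042, 0.1414]
eef_rot: [-3.142, -0.0, -0.303]
force: [-2.4, 0.5, 2.6]
grip_width: 0.0007
grip_force: 1.6
```

Emit:
move_arm([
  [0,0.02,0,0,0,0,0],
  [0,0,0,0,0,0,0],
])

```text
time_s: 18.65
ee_pos: [0.5297, -0.0423, 0.1414]
eef_rot: [-3.142, -0.0, -0.303]
force: [-1.9, 1.2, 2.1]
grip_width: 0.0005
grip_force: 1.3
```

Emit:
move_arm([
  [0,0.02,0,0,0,0,0],
  [0,0,0,0,0,0,0],
])

```text
time_s: 18.85
ee_pos: [0.5306, -0.0427, 0.1414]
eef_rot: [3.142, -0.0, -0.303]
force: [-1.6, -0.4, -0.0]
grip_width: 0.0005
grip_force: 0.9
```

Emit:
move_arm([
  [0,0.02,0,0,0,0,0],
  [0,0,0,0,0,0,0],
])

```text
time_s: 19.05
ee_pos: [0.5316, -0.043, 0.1413]
eef_rot: [3.142, -0.0, -0.303]
force: [-0.6, 0.1, 0.5]
grip_width: 0.0007
grip_force: 0.5
```

Emit:
move_arm([
  [0,0.02,0,0,0,0,0],
  [0,0,0,0,0,0,0],
])

```text
time_s: 19.25
ee_pos: [0.5325, -0.0432, 0.1414]
eef_rot: [-3.142, -0.0, -0.303]
force: [-0.8, 0.0, 0.1]
grip_width: 0.0006
grip_force: 0.2
```

Emit:
move_arm([
  [0,0.015,0,0,0,0,0],
  [0,0,0,0,0,0,0],
])

```text
time_s: 19.45
ee_pos: [0.5332, -0.0435, 0.1414]
eef_rot: [3.142, -0.0, -0.303]
force: [0.2, -0.6, 1.1]
grip_width: 0.0004
grip_force: 0.1
```

Emit:
move_arm([
  [0,0.01,0,0,0,0,0],
  [0,0,0,0,0,0,0],
])

```text
time_s: 19.65
ee_pos: [0.5337, -0.0436, 0.1414]
eef_rot: [3.142, -0.0, -0.303]
force: [-0.4, -0.2, -0.5]
grip_width: 0.0006
grip_force: 0.1
```

Emit:
move_arm([
  [0,0.01,0,0,0,0,0],
  [0,0,0,0,0,0,0],
])

```text
time_s: 19.85
ee_pos: [0.5341, -0.0437, 0.1414]
eef_rot: [3.142, -0.0, -0.303]
force: [0.2, 0.5, -0.4]
grip_width: 0.0004
grip_force: 0.0
```

Emit:
move_arm([
  [0,0.01,0,0,0,0,0],
  [0,0,0,0,0,0,0],
])

```text
time_s: 20.05
ee_pos: [0.5346, -0.0439, 0.1414]
eef_rot: [-3.142, -0.0, -0.303]
force: [0.6, 0.4, -0.1]
grip_width: 0.0003
grip_force: 0.0
```

Emit:
move_arm([
  [0,0.01,0,0,0,0,0],
  [0,0,0,0,0,0,0],
])

```text
time_s: 20.25
ee_pos: [0.5351, -0.044, 0.1414]
eef_rot: [-3.142, -0.0, -0.303]
force: [-0.5, 0.5, -0.7]
grip_width: 0.0003
grip_force: 0.0
```

Emit:
move_arm([
  [0,0.01,0,0,0,0,0],
  [0,0,0,0,0,0,0],
])

```text
time_s: 20.45
ee_pos: [0.5355, -0.0442, 0.1414]
eef_rot: [-3.142, -0.0, -0.303]
force: [-0.1, 0.1, -0.8]
grip_width: 0.0005
grip_force: 0.0
```

Emit:
move_arm([
  [0,0.01,0,0,0,0,0],
  [0,0,0,0,0,0,0],
])

```text
time_s: 20.65
ee_pos: [0.536, -0.0443, 0.1414]
eef_rot: [-3.142, -0.0, -0.303]
force: [-0.1, 0.3, 0.1]
grip_width: 0.0001
grip_force: 0.0
```

Emit:
move_arm([
  [0,0.01,0,0,0,0,0],
  [0,0,0,0,0,0,0],
])

```text
time_s: 20.85
ee_pos: [0.5365, -0.0445, 0.1414]
eef_rot: [-3.142, 0.0, -0.303]
force: [-0.3, 0.6, -0.4]
grip_width: 0.0008
grip_force: 0.0
```

Emit:
move_arm([
  [0,0.01,0,0,0,0,0],
  [0,0,0,0,0,0,0],
])

```text
time_s: 21.05
ee_pos: [0.5369, -0.0446, 0.1414]
eef_rot: [3.142, -0.0, -0.303]
force: [-0.1, 0.9, -0.7]
grip_width: 0.0004
grip_force: 0.0
```

Emit:
move_arm([
  [0,0.01,0,0,0,0,0],
  [0,0,0,0,0,0,0],
])

```text
time_s: 21.25
ee_pos: [0.5374, -0.0448, 0.1414]
eef_rot: [-3.142, -0.0, -0.303]
force: [0.3, 0.0, -0.8]
grip_width: 0.0006
grip_force: 0.0
```

Emit:
move_arm([
  [0,0.01,0,0,0,0,0],
  [0,0,0,0,0,0,0],
])

```text
time_s: 21.45
ee_pos: [0.5379, -0.0449, 0.1414]
eef_rot: [-3.142, -0.0, -0.303]
force: [0.8, 0.9, 0.3]
grip_width: 0.0005
grip_force: 0.0
```

Emit:
move_arm([
  [0,0.01,0,0,0,0,0],
  [0,0,0,0,0,0,0],
])

```text
time_s: 21.65
ee_pos: [0.5384, -0.045, 0.1414]
eef_rot: [-3.142, -0.0, -0.303]
force: [0.4, -0.2, -0.5]
grip_width: 0.0003
grip_force: 0.0
```

Emit:
move_arm([
  [0,0.01,0,0,0,0,0],
  [0,0,0,0,0,0,0],
])

```text
time_s: 21.85
ee_pos: [0.5388, -0.0452, 0.1414]
eef_rot: [3.142, -0.0, -0.303]
force: [0.5, 0.3, 0.6]
grip_width: 0.0009
grip_force: 0.0
```

Emit:
move_arm([
  [0,0.01,0,0,0,0,0],
  [0,0,0,0,0,0,0],
])

```text
time_s: 22.05
ee_pos: [0.5393, -0.0453, 0.1414]
eef_rot: [-3.142, -0.0, -0.303]
force: [0.1, 0.1, 0.3]
grip_width: 0.0005
grip_force: 0.0
```

Emit:
move_arm([
  [0,0.01,0,0,0,0,0],
  [0,0,0,0,0,0,0],
])

```text
time_s: 22.25
ee_pos: [0.5398, -0.0455, 0.1414]
eef_rot: [-3.142, -0.0, -0.303]
force: [-0.3, 0.1, 0.0]
grip_width: 0.0004
grip_force: 0.0
```

Emit:
move_arm([
  [0,0.01,0,0,0,0,0],
  [0,0,0,0,0,0,0],
])

```text
time_s: 22.45
ee_pos: [0.5403, -0.0457, 0.1414]
eef_rot: [-3.142, 0.0, -0.303]
force: [0.2, 0.1, 1.0]
grip_width: 0.0004
grip_force: 0.0
```

Emit:
move_arm([
  [0,0.01,0,0,0,0,0],
  [0,0,0,0,0,0,0],
])

```text
time_s: 22.65
ee_pos: [0.5408, -0.0458, 0.1414]
eef_rot: [3.142, -0.0, -0.303]
force: [0.4, 1.1, -0.4]
grip_width: 0.0005
grip_force: 0.0
```

Emit:
move_arm([
  [0,0.01,0,0,0,0,0],
  [0,0,0,0,0,0,0],
])

```text
time_s: 22.85
ee_pos: [0.5412, -0.046, 0.1414]
eef_rot: [-3.142, -0.0, -0.303]
force: [0.2, 0.0, -0.2]
grip_width: 0.0003
grip_force: 0.0
```

Emit:
move_arm([
  [0,0.01,0,0,0,0,0],
  [0,0,0,0,0,0,0],
])

```text
time_s: 23.05
ee_pos: [0.5417, -0.0461, 0.1414]
eef_rot: [3.142, -0.0, -0.303]
force: [-0.1, -0.0, -0.4]
grip_width: 0.0004
grip_force: 0.0
```

Emit:
move_arm([
  [0,0.01,0,0,0,0,0],
  [0,0,0,0,0,0,0],
])

```text
time_s: 23.25
ee_pos: [0.5422, -0.0462, 0.1414]
eef_rot: [3.142, 0.0, -0.303]
force: [-0.3, -1.1, -0.5]
grip_width: 0.0006
grip_force: 0.0
```

Emit:
move_arm([
  [0,0.01,0,0,0,0,0],
  [0,0,0,0,0,0,0],
])

```text
time_s: 23.45
ee_pos: [0.5427, -0.0464, 0.1414]
eef_rot: [-3.142, -0.0, -0.303]
force: [-0.1, 0.3, 0.2]
grip_width: 0.0007
grip_force: 0.0
```

Run:
```python
from h import *
import cv2
rep()
c=ctrl.camera("wrist");s=ctrl.camera("side")
cv2.imwrite("pics/w6.png",np.hstack([cv2.resize(c["color"][0:300,130:380],(370,444)),cv2.resize(s["color"][110:230,190:310],(400,444))]))
```

```text
t 23.45 local mm [ -5.5   1.6 141.4] rpy [-3.142 -0.    -0.303] Fclamp [-0.18  0.22  0.23] grip 0.0007 0.0
```

View pics/w6.png

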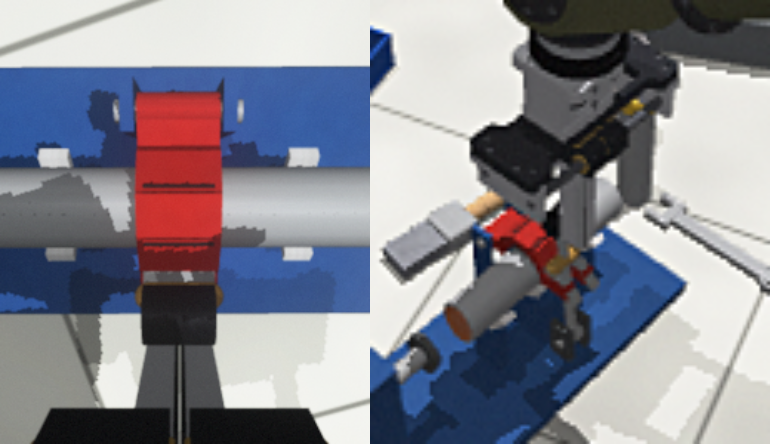

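The knob still sits against the fingers, with the nut past the lip and the stem not yet at the slot bottom. I'll keep going.

Emit:
move_arm([
  [0,0.01,0,0,0,0,0],
  [0,0,0,0,0,0,0],
])

```text
time_s: 23.75
ee_pos: [0.5431, -0.0465, 0.1414]
eef_rot: [-3.142, 0.0, -0.303]
force: [-0.2, 0.3, -0.2]
grip_width: 0.0002
grip_force: 0.3
```

Emit:
move_arm([
  [0,0.01,0,0,0,0,0],
  [0,0,0,0,0,0,0],
])

```text
time_s: 23.95
ee_pos: [0.5435, -0.0466, 0.1414]
eef_rot: [3.142, 0.0, -0.303]
force: [-0.6, 0.2, -0.6]
grip_width: 0.0004
grip_force: 0.7
```

Emit:
move_arm([
  [0,0.01,0,0,0,0,0],
  [0,0,0,0,0,0,0],
])

```text
time_s: 24.15
ee_pos: [0.5439, -0.0468, 0.1413]
eef_rot: [3.142, 0.0, -0.303]
force: [-2.0, 0.8, 1.1]
grip_width: 0.0004
grip_force: 1.4
```

Emit:
move_arm([
  [0,0.01,0,0,0,0,0],
  [0,0,0,0,0,0,0],
])

```text
time_s: 24.35
ee_pos: [0.5443, -0.0469, 0.1413]
eef_rot: [-3.142, 0.001, -0.303]
force: [-4.9, 0.1, 2.0]
grip_width: 0.0006
grip_force: 2.5
```

Emit:
move_arm([
  [0,0.01,0,0,0,0,0],
  [0,0,0,0,0,0,0],
])

```text
time_s: 24.55
ee_pos: [0.5445, -0.047, 0.1413]
eef_rot: [3.142, 0.001, -0.303]
force: [-7.4, 2.1, 1.9]
grip_width: 0.0007
grip_force: 3.5
```

Emit:
move_arm([
  [0,0.01,0,0,0,0,0],
  [0,0,0,0,0,0,0],
])

```text
time_s: 24.75
ee_pos: [0.5447, -0.0471, 0.1413]
eef_rot: [3.141, 0.002, -0.303]
force: [-9.8, 2.3, 3.7]
grip_width: 0.0004
grip_force: 4.7
```

About 10 N, so hold here.

Emit:
move_arm([
  [0,0,0,0,0,0,0],
  [0,0,0,0,0,0,0],
  [0,0,0,0,0,0,0],
  [0,0,0,0,0,0,0],
  [0,0,0,0,0,0,0],
  [0,0,0,0,0,0,0],
  [0,0,0,0,0,0,0],
])

```text
time_s: 25.45
ee_pos: [0.5448, -0.047, 0.1413]
eef_rot: [3.141, 0.002, -0.303]
force: [-8.7, 1.9, 3.4]
grip_width: 0.0003
grip_force: 4.6
```

Emit:
move_arm([
  [0,0.003,0,0,0,0,0],
  [0,0,0,0,0,0,0],
  [0,0,0,0,0,0,0],
  [0,0,0,0,0,0,0],
  [0,0,0,0,0,0,0],
  [0,0,0,0,0,0,0],
])

```text
time_s: 26.05
ee_pos: [0.5448, -0.0471, 0.1413]
eef_rot: [3.141, 0.002, -0.303]
force: [-8.5, 3.9, 4.5]
grip_width: 0.0003
grip_force: 5.1
```

Emit:
move_arm([
  [0,-0.03,0,0,0,0,0],
  [0,-0.1,0,0,0,0,0],
  [0,-0.3,0,0,0,0,0],
  [0,-0.4,0,-0.2,0,0,0],
  [0,-0.2,0,-0.6,0,0,0],
  [0,0,0,-0.6,0,0,0],
  [0,0,0,0,0,0,0],
  [0,0,0,0,0,0,0],
  [0,0,0,0,0,0,0],
])

```text
time_s: 26.95
ee_pos: [0.4961, -0.0319, 0.2103]
eef_rot: [3.141, 0.001, -0.303]
force: [-1.0, -0.7, 0.3]
grip_width: 0.0006
grip_force: 0.0
```

Run:
```python
from h import *
import cv2
rep()
c=ctrl.camera("wrist");s=ctrl.camera("side")
cv2.imwrite("pics/w7.png",np.hstack([cv2.resize(c["color"][0:300,130:380],(370,444)),cv2.resize(s["color"][110:230,190:310],(400,444))]))
```

```text
t 26.95 local mm [-54.2   1.6 210.3] rpy [ 3.141e+00  1.000e-03 -3.030e-01] Fclamp [-0.75 -1.    0.3 ] grip 0.0006 0.0
```

View pics/w7.png

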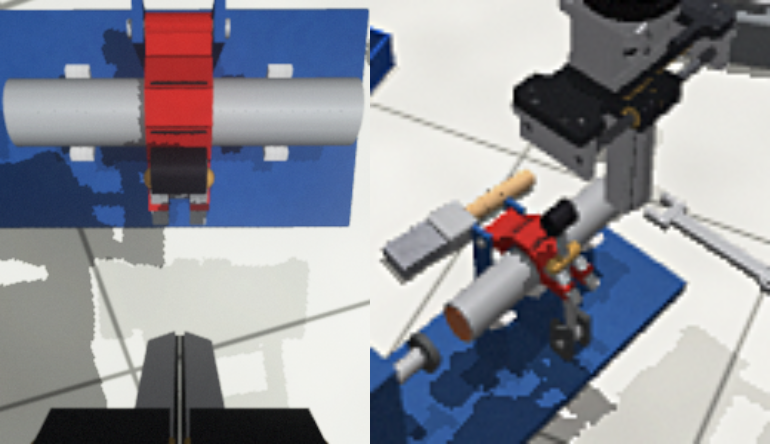

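The half is down, the bolt stands in its seat leaning slightly inward, the tube is in place, and the gripper is clear.

```bash
python3 -c "
from station import ctrl
print(ctrl.hand_in())"
```

```text
the job is handed in; nothing more can be done
None
```

The job is handed in with no verdict returned: I lowered the red half onto the tube, swung the bolt over the lip and held it home at about 9–10 N for over half a second, then let go, and the last picture shows the bolt seated, the tube in its cradle and the gripper clear.

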